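Re-peg the infeed guide's stay to the wide hole

ROBOT

A 6-joint arm with a two-finger parallel gripper is mounted at the origin on a cart in front of the work surface, level with it; the furniture and walls round the work are solid. World frame = base frame: x ahead of the robot, y to its left, z up, the work surface at z = 0. Lengths are in mm, angles in degrees, forces in N, time in s.
With the tool pointing down it reaches from about 375 to 975 mm from the base axis. Payload 3.8 kg.
Tool frame: the origin (TCP) lies between the finger pads; the fingertips stand 25 mm ahead of it and the grasp point (between the pads) lies 6 mm ahead of it; z points along the fingers, y is the line along which they close (so a half turn about z gives the same grasp; the last joint's range is limited). The gripper opens to 88 mm and grips with 3 to 60 N. Pads are 18 mm wide; open, the fingers measure 123 mm over their backs; the gripper's body (75 mm by 187 mm) begins 45 mm behind the grasp point.
Start: joints at [63.833, 15.12, 91.902, -0, 72.978, -2.114], TCP at [275.112, 616.386, 263.706] pointing down, gripper open.
Joint ranges: [-150.88, 150.88], [-54.13, 125.18], [17.81, 147.31], [-75.09, 255.09], [0, 152.58], [-146.25, 146.25]. Speed limits (degrees/s): [147.25, 147.25, 180, 180, 180, 180].

INTERFACE

Orientations are given as [roll, pitch, yaw] about the fixed x, y, z axes, in that order (R = Rz(yaw) Ry(pitch) Rx(roll)).
In Python, from rig import bot gives the robot as it stands. The module is installed in compiled form; this text tells all that it offers.
- The arm moves only by the tool move_arm, never from a script. Its argument "targets" is a list of rows, each an object of numbers: "dx", "dy", "dz": the shift along the tool's x, y, z in m; "rx", "ry", "rz": the turn, a rotation vector about the tool's x, y, z in rad; "grip": the closure, from 0 (fully open) to 1 (shut). In form: [{"dx": .., "dy": .., "dz": .., "rx": .., "ry": .., "rz": .., "grip": ..}, ...]. A call has 1 to 10 rows; each row is the pose to reach, as a shift and turn from the pose commanded when the call began, along the tool's axes at that moment; what a row does not reach only later rows make up. A row lasts 1/10 s, in which the tool goes at most 50 mm and 8.59 degrees, less where a joint would pass 70% of its speed; a pose out of reach is approached as far as the arm can. A call with a gripper value outside its range is refused whole. The fingers move at their own pace and stop on an object; the grip force is fixed at half the most. Time passes only in rows, so rows that repeat a pose let the fingers close. It gives the time, the measured TCP pose, the force, the opening and the grip force at its end, in the units of the state.
- bot.read_state(): the state, without advancing time (a new reading comes with each control period).
- bot.get_image(name): name is "side" or "top"; returns a dict with "color" (384x512x3 uint8, red, green, blue), "mtx" (3x3 intrinsics, pixels), "origin" and "attitude" of the camera in the world. Camera axes: x right, y down, z forward; pixel columns grow to the right and rows downward; lengths in mm; the calibration is good to about 2 mm. A picture is of the moment at which its call begins. There is no depth.
- bot.sign_off(): hands the job in; it is judged then, once.
The state is a dict: "time_s": time; "joint_positions": joint angles; "qvel": joint speeds; "tau": joint torques, N m; "position": TCP position; "tool_rot": TCP orientation; "ft_force": force on the tool from outside, world axes, zero at the start; "ft_torque": the same for the moment, N m; "opening": finger opening in mm; "grasp_force": force on a finger pad.
Only numpy, scipy, OpenCV 4.12 (cv2) and the standard library are available. Lean on these libraries where they do the work, as an engineer would, in place of code of your own. Each camera call takes 0.05 s, during which the arm holds its last target. There are 200 camera calls.

TASK

The swinging guide of the bottle infeed tray is set to single file; set it wide for the next batch. Take the stay by its black knob, lift it off the brass pin, swing the guide open with it and drop its round hole over the pin, so that the stay lies down flat on its bracket, then let go. The fitter clamps the pin somewhere along its slot, so feel for it gently and do not press or wrench the stay against it (not over about 20 N); leave the bottles standing where they are.

Things in the scene. Friction and masses are not known exactly. Their poses are not given: they have to be found in the camera images.
- tray: fixed aluminium infeed tray, plate 175 (x) by 270 mm (y), top 12 mm above the table, with an outrigger at -x. In its own axes (mm): bottle lane along y at x = 50, between a fixed green guide (x = 75) and the swinging green guide (x = 23 when closed), whose upright hinge is at (14, 118); the stay reaches from that guide to -x. Origin on the table, 2.5 mm in -x from the plate's middle; z up
- guide (a joint): swing of the green guide about its hinge, rad; 0 = closed (single file, on its stop), grows to 0.75 as the free end swings towards the tray's -x. The hinge is stiff: it stays where it is left and takes about 1.5 N at the stay to move. About 0.27 to 0.5 when the stay is seated in its wide hole
- stay (a joint): lift of the stay about its pivot on the guide, rad; 0 = flat, fully down; grows to 0.6 as the knob end rises. The stay falls by its own weight (160 g)
- stay_pivot (a point): the stay's pivot on the guide, at the height of the stay's underside (axis 2 mm higher); with guide = 0 at (4, -52) mm of the tray; it also swivels 1.3 rad either way. The stay: flat steel bar 22 x 4 mm; from the pivot it has a round hole 10 mm across at 76 mm (the wide hole), a slot 46 x 10 mm centred at 136 mm (the pin is in it at the start), the knob at 176 mm
- wide_hole (a point): centre of the wide hole, the round one, on the stay's underside
- knob (a point): black upright knob at the end of the stay, 17 mm across, from 4 to 44 mm above the stay's underside; this point is on its axis 24 mm above the stay's underside. It tips with the stay
- pin_block (a point): middle of the pin's slotted steel bracket, on its top face, where the seated stay's underside lies; at (-132, -52, 24) mm of the tray. The brass pin, 8 mm thick, flat top with 0.4 mm chamfer, rises 11.5 mm above this face. It is clamped up to 14 mm either way from here along the tray's x (centred across); where, is not measured. It does not give
- bottle_0: filled serum bottle with gold pump, 41 mm across, 101 mm high, standing in the lane at its stop; origin at the centre of its underside
- bottle_1: the next bottle in the lane, the same
- bottle_2: the last bottle in the lane, the same

How it is judged:
By the outcome, as a careful person would: the job done as asked, in the order asked, and still so for the second after the job is handed in, with the robot touching nothing.
It also fails if it takes over 72 s, if anything falls off the work surface, if the arm or the gripper's body presses on something with over 40 N, if the wrist force passes 120 N, or if a joint passes its speed limit or range.

## Working session

There is one attempt and no reset: what is moved stays moved. The work goes in short steps, Python scripts to look and compute and a tool call to move; the robot and the scene stay as the last step left them, time stands still between calls to the robot, and variables do not carry over. Pictures are saved under pics/ and viewed, at most 10 in all, crops included, and the job is handed in when it is done.

Besides the shell and the picture viewer there is one more tool, called in YAML: its name, and indented under it one key for each argument. move_arm: Moves the arm, as the interface text tells. Its arguments: {"type":"object","properties":{"targets":{"type":"array"}},"required":["targets"]}

```bash
mkdir -p pics; python3 - <<'E'
from rig import bot
import cv2
s=bot.read_state();print({k:s[k] for k in('time_s','position','tool_rot','ft_force','opening')})
for n in('side','top'):
    d=bot.get_image(n);cv2.imwrite(f'pics/{n}0.png',d['color'][:,:,::-1]);print(n,d['mtx'],d['origin'],d['attitude'])
E
```

```text
{'time_s': 0.0, 'position': array([274.84007228, 615.80061163, 262.39365566]), 'tool_rot': array([-1.79873631e+02, -3.89610739e-03,  1.55947119e+02]), 'ft_force': array([-0.28096342, -0.4142465 , -0.32702772]), 'opening': 88.1795578408903}
side [[368.89880444   0.         262.55701428]
 [  0.         368.89880444 189.49746544]
 [  0.           0.           1.        ]] [ 132.3634959  -307.33458092  509.72611755] [-121.5866209    -1.35115855  -28.12368992]
top [[441.66488074   0.         254.39261267]
 [  0.         441.66488074 191.21999976]
 [  0.           0.           1.        ]] [346.31689635 336.28623978 895.94860943] [-171.29980968   -2.08333589  -90.14902922]
```

View pics/side0.png

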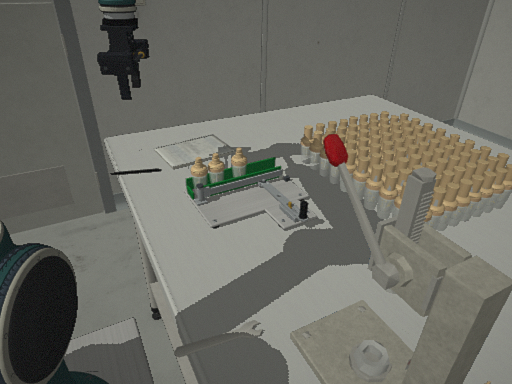

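View pics/top0.png

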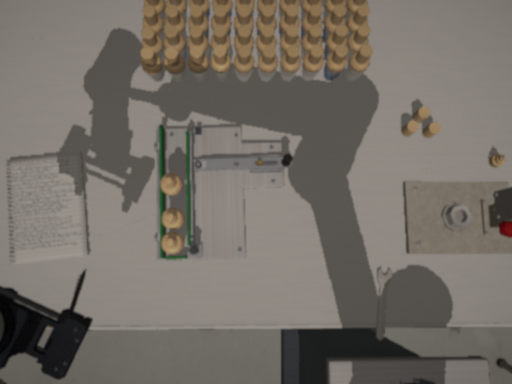

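The top view shows the tray plate from about (160,125) to (245,258) px, with the black knob at (287,160), the brass pin at about (260,161) and the bottles on the left. Tray +x therefore points to image left and tray +y points down, towards the robot. The side view shows the knob at (304,209).

```bash
cat > h.py <<'E'
import numpy as np,cv2
from scipy.spatial.transform import Rotation as R
from rig import bot
def rot(d): return R.from_euler('xyz',d['attitude'],degrees=True).as_matrix()
def ray(d,uv):
    v=rot(d)@np.linalg.inv(d['mtx'])@np.array([uv[0],uv[1],1.]); return np.array(d['origin']),v
def onz(d,uv,z):
    o,v=ray(d,uv); return o+v*(z-o[2])/v[2]
def proj(d,p):
    q=d['mtx']@rot(d).T@(np.array(p)-d['origin']); return q[:2]/q[2]
def tri(d1,u1,d2,u2):
    o1,v1=ray(d1,u1);o2,v2=ray(d2,u2)
    t=np.linalg.lstsq(np.c_[v1,-v2],o2-o1,rcond=None)[0]
    a,b=o1+t[0]*v1,o2+t[1]*v2; return (a+b)/2,np.linalg.norm(a-b)
def crop(d,x,y,w,h,k,name):
    cv2.imwrite('pics/'+name,cv2.resize(np.ascontiguousarray(d['color'][y:y+h,x:x+w,::-1]),None,fx=k,fy=k,interpolation=cv2.INTER_NEAREST))
E
python3 - <<'E'
from h import *
t=bot.get_image('top');s=bot.get_image('side')
crop(t,150,118,150,150,4,'tc.png');crop(s,180,145,160,90,5,'sc.png')
for d,(x,y,w,h) in((t,(275,150,25,22)),(s,(294,195,20,30))):
    m=(d['color'][y:y+h,x:x+w].max(2)<45).astype('uint8')
    n,l,st,c=cv2.connectedComponentsWithStats(m);i=1+st[1:,4].argmax();print(st[i]+[x,y,0,0,0],c[i]+[x,y])
for uv in((245,258),(243,125),(197,250),(260,161),(287,160)): print(uv,onz(t,uv,24).round())
E
```

```text
[282 155  10  10  68] [286.41176471 159.47058824]
[299 199   9  20 114] [303.13157895 209.42982456]
(245, 258) [348. 323.  24.]
(243, 125) [617. 327.  24.]
(197, 250) [363. 416.  24.]
(260, 161) [542. 293.  24.]
(287, 160) [544. 238.  24.]
```

View pics/tc.png

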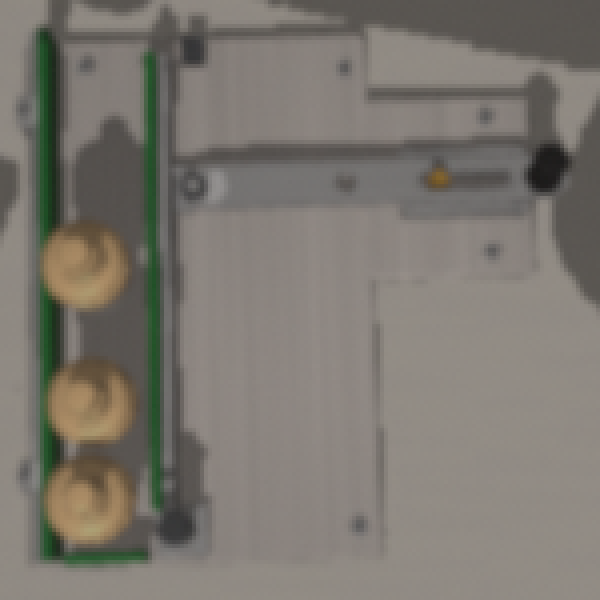

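View pics/sc.png

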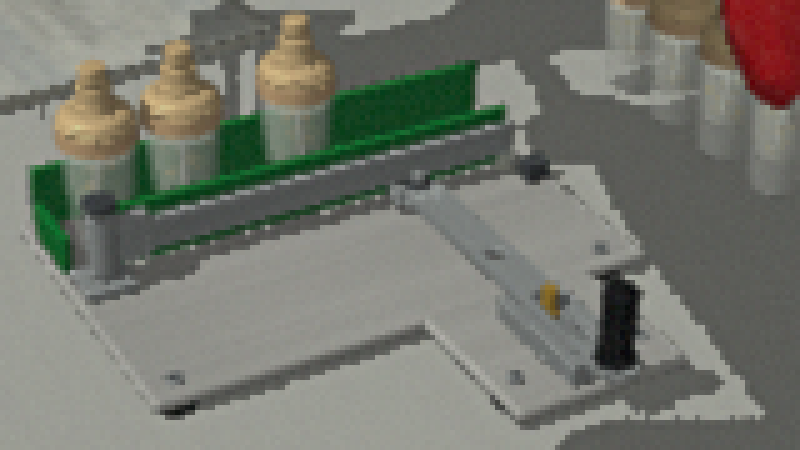

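The crops show:
- **Plate corners, top view:** (242,126.7), (245,256.7) and (158.2,257.2) px.
- **Stay, top view:** pivot (198.2,164.5), wide hole (236.2,163.7), and the brass pin at about (259.5,162.5), near the inner end of the slot.
- **Pin, side view:** (290,204).

```bash
python3 - <<'E'
from h import *
t=bot.get_image('top');s=bot.get_image('side')
A,B,C=[onz(t,u,12)[:2] for u in((242,126.7),(245,256.7),(158.2,257.2))]
print(A,B,C,'len',np.linalg.norm(A-B),np.linalg.norm(B-C))
k,e=tri(t,(286.4,159.5),s,(303.1,209.4));print('knob',k,e)
pv,hl=onz(t,(198.2,164.5),32),onz(t,(236.2,163.7),28);print('pivot',pv,'hole',hl,np.linalg.norm(pv-hl))
yv=(B-A)/np.linalg.norm(B-A);yaw0=np.degrees(np.arctan2(-yv[0],yv[1]));print('tray yaw est',yaw0)
ks=k[:2]-pv[:2];print('piv-knob',np.linalg.norm(ks),'stay dir',np.degrees(np.arctan2(ks[1],ks[0])))
# brass centroid
for d,(x,y,w,h) in((t,(250,152,22,20)),(s,(283,196,14,16))):
    hsv=cv2.cvtColor(np.ascontiguousarray(d['color'][y:y+h,x:x+w]),cv2.COLOR_RGB2HSV)
    m=cv2.inRange(hsv,(12,110,60),(35,255,255)).astype('uint8')
    n,l,st,c=cv2.connectedComponentsWithStats(m);i=1+st[1:,4].argmax();u=c[i]+[x,y];print(st[i]+[x,y,0,0,0],u)
    if d is t: ut=u
    else: print('pin tri',tri(t,ut,s,u))
P=onz(t,ut,33);print('pin z33',P)
# tray frame: origin from corners (plate x -85..90, y -135..135)
import math
a=np.radians(yaw0);X=np.array([np.cos(a),np.sin(a)]);Y=np.array([-np.sin(a),np.cos(a)])
O=(B+A)/2+85*X; print('origin',O)
for n,q in(('pin',P),('pivot',pv),('knob',k),('hole',hl),('C',C)): v=q[:2]-O;print(n,v@X,v@Y)
E
```

```text
[616.6346021  329.09949655] [350.40212064 322.72578323] [349.8448184  493.29996024] len 266.30876516999604 170.57508742134488
knob [540.40793919 241.38089069  44.14141553] 0.07181997897702982
pivot [531.96913644 416.23354589  32.        ] hole [534.86394788 340.73083307  28.        ] 75.66399127821299
tray yaw est 91.37142217637793
piv-knob 175.05617504452022 stay dir -87.23691412831643
[257 160   5   5  17] [259.         162.35294118]
[288 202   4   6  15] [289.33333333 204.4       ]
pin tri (array([538.51703055, 294.76569036,  25.83199848]), np.float64(0.35787742388989763))
pin z33 [536.7689747  295.18445226  33.        ]
origin [481.48400988 410.88829178]
pin -116.99386163871262 -52.49992525901817
pivot 4.135434823817635 -50.598596067876855
knob -170.86910459801845 -54.850137314145435
hole -71.414933471298 -51.68553057458816
C 85.53865453698481 129.62908011366363
```

```bash
cat >> h.py <<'E'
import json
def load():
    T=np.array(json.load(open('c.json'))); return T
def apply(d=(0,0,0),r=(0,0,0)):
    T=load();M=np.eye(4);M[:3,:3]=R.from_rotvec(r).as_matrix();M[:3,3]=np.array(d)*1000
    json.dump((T@M).tolist(),open('c.json','w'))
def pose(p,yaw,tilt=0):
    T=np.eye(4);T[:3,:3]=(R.from_euler('xyz',[180,0,yaw],degrees=True)*R.from_euler('y',tilt,degrees=True)).as_matrix();T[:3,3]=p;return T
def rel(T):
    D=np.linalg.inv(load())@T
    print('d',(D[:3,3]/1000).round(4),'r',R.from_matrix(D[:3,:3]).as_rotvec().round(4))
def st():
    s=bot.read_state();c=load();print(round(s['time_s'],2),s['position'].round(1),s['tool_rot'].round(2),'F',s['ft_force'].round(1),'op',round(s['opening'],1),'g',round(s['grasp_force'],1),'cmd',c[:3,3].round(1))
E
python3 - <<'E'
from h import *
json.dump(pose([275.112,616.386,263.706],155.947).tolist(),open('c.json','w'))
rel(pose([540,241.4,263.7],91.4))
E
```

```text
d [-0.3947 -0.2345  0.    ] r [-0.     -0.      1.1266]
```

move_arm:
  targets:
    - {"dx":-0.395,"dy":-0.2345,"dz":0,"rz":1.127,"grip":0.5}
    - {"dx":-0.395,"dy":-0.2345,"dz":0,"rz":1.127,"grip":0.5}
    - {"dx":-0.395,"dy":-0.2345,"dz":0,"rz":1.127,"grip":0.5}
    - {"dx":-0.395,"dy":-0.2345,"dz":0,"rz":1.127,"grip":0.5}
    - {"dx":-0.395,"dy":-0.2345,"dz":0,"rz":1.127,"grip":0.5}
    - {"dx":-0.395,"dy":-0.2345,"dz":0,"rz":1.127,"grip":0.5}
    - {"dx":-0.395,"dy":-0.2345,"dz":0,"rz":1.127,"grip":0.5}
    - {"dx":-0.395,"dy":-0.2345,"dz":0,"rz":1.127,"grip":0.5}
    - {"dx":-0.395,"dy":-0.2345,"dz":0,"rz":1.127,"grip":0.5}
    - {"dx":-0.395,"dy":-0.2345,"dz":0,"rz":1.127,"grip":0.5}

```text
schema error: expected keys dx, dy, dz, rx, ry, rz, grip
```

move_arm:
  targets:
    - {"dz":0.05,"grip":0.5}
    - {"dz":0.1,"grip":0.5}
    - {"dz":0.15,"grip":0.5}
    - {"dz":0.15,"grip":0.5}
    - {"dz":0.15,"grip":0.5}

```text
schema error: expected keys dx, dy, dz, rx, ry, rz, grip
```

```bash
python3 - <<'E'
from h import *
apply((-.395,-.2345,0),(0,0,1.127));apply((0,0,.15));st()
s=bot.get_image('side');crop(s,230,120,130,110,6,'s2.png')
c=load();tip=c@np.array([0,0,25,1]);print('tip proj',proj(s,tip[:3]))
E
```

```text
0.3 [275.  616.2 263.3] [-179.96   -0.    155.95] F [ 0.   0.4 -0.8] op 88.2 g 0.0 cmd [540.2 241.3 113.7]
tip proj [304.72187672 192.48333034]
```

View pics/s2.png

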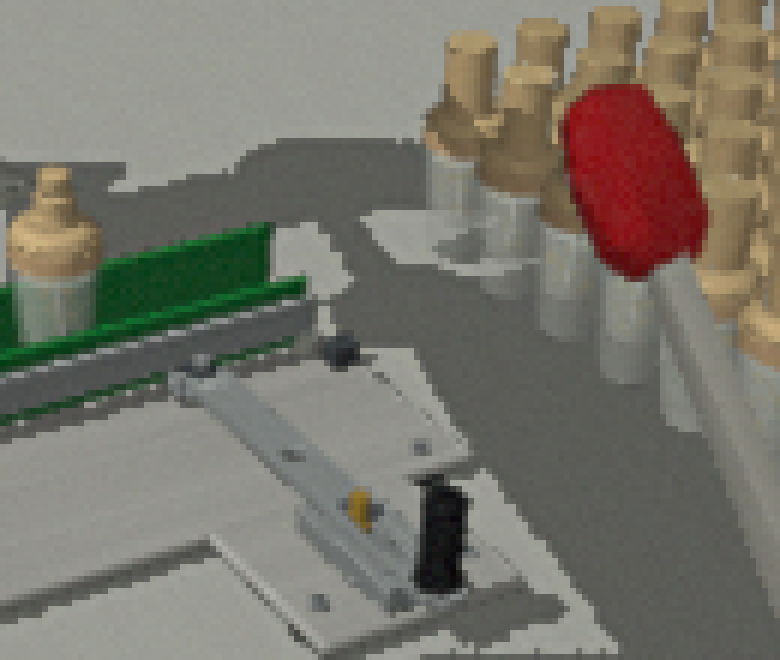

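The moves were refused because every row needs all the keys, so the arm hasn't moved. The picture shows the unchanged scene, with the knob at about (304,209) px. I'll send the same moves with complete rows.

move_arm:
  targets:
    - {"dx":-0.395,"dy":-0.2345,"dz":0,"rx":0,"ry":0,"rz":1.127,"grip":0.5}
    - {"dx":-0.395,"dy":-0.2345,"dz":0,"rx":0,"ry":0,"rz":1.127,"grip":0.5}
    - {"dx":-0.395,"dy":-0.2345,"dz":0,"rx":0,"ry":0,"rz":1.127,"grip":0.5}
    - {"dx":-0.395,"dy":-0.2345,"dz":0,"rx":0,"ry":0,"rz":1.127,"grip":0.5}
    - {"dx":-0.395,"dy":-0.2345,"dz":0,"rx":0,"ry":0,"rz":1.127,"grip":0.5}
    - {"dx":-0.395,"dy":-0.2345,"dz":0,"rx":0,"ry":0,"rz":1.127,"grip":0.5}
    - {"dx":-0.395,"dy":-0.2345,"dz":0,"rx":0,"ry":0,"rz":1.127,"grip":0.5}
    - {"dx":-0.395,"dy":-0.2345,"dz":0,"rx":0,"ry":0,"rz":1.127,"grip":0.5}
    - {"dx":-0.395,"dy":-0.2345,"dz":0,"rx":0,"ry":0,"rz":1.127,"grip":0.5}
    - {"dx":-0.395,"dy":-0.2345,"dz":0,"rx":0,"ry":0,"rz":1.127,"grip":0.5}

```text
time_s: 1.35
position: [542.8, 237.1, 263.9]
tool_rot: [179.9, 0.1, 91.1]
ft_force: [0.4, 0.3, -0.4]
opening: 44.3
grasp_force: 0.0
```

move_arm:
  targets:
    - {"dx":0,"dy":0,"dz":0.05,"rx":0,"ry":0,"rz":0,"grip":0.5}
    - {"dx":0,"dy":0,"dz":0.1,"rx":0,"ry":0,"rz":0,"grip":0.5}
    - {"dx":0,"dy":0,"dz":0.15,"rx":0,"ry":0,"rz":0,"grip":0.5}
    - {"dx":0,"dy":0,"dz":0.15,"rx":0,"ry":0,"rz":0,"grip":0.5}
    - {"dx":0,"dy":0,"dz":0.15,"rx":0,"ry":0,"rz":0,"grip":0.5}
    - {"dx":0,"dy":0,"dz":0.15,"rx":0,"ry":0,"rz":0,"grip":0.5}

```text
time_s: 1.95
position: [542.3, 242.5, 117.0]
tool_rot: [179.7, -0.1, 91.4]
ft_force: [0.8, 0.1, 0.3]
opening: 44.2
grasp_force: 0.0
```

```bash
python3 - <<'E'
from h import *
st();s=bot.get_image('side');crop(s,255,120,100,110,5,'s3.png')
c=load()
for z in(25,6):
  for y in(-22,0,22): print(z,y,(proj(s,(c@np.array([0,y,z,1]))[:3])-[255,120])*5)
E
```

```text
1.95 [542.3 242.5 117. ] [ 1.7973e+02 -1.0000e-01  9.1400e+01] F [0.8 0.1 0.3] op 44.2 g 0.0 cmd [540.2 241.3 113.7]
25 -22 [206.34224987 374.97447488]
25 0 [248.60938361 362.41665169]
25 22 [289.88522703 350.1533469 ]
6 -22 [209.5590639 336.9752428]
6 0 [252.32142186 324.71538189]
6 22 [294.06835776 312.74663996]
```

View pics/s3.png

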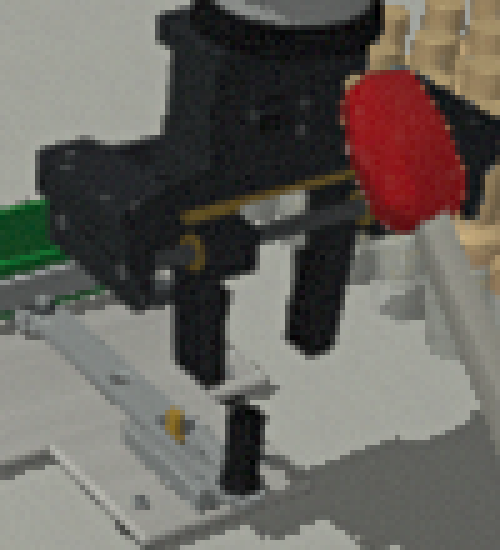

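The fingers straddle the knob: fingertips at about (205,380) and (313,350), knob top at (247,407), crop pixels. Next I'll descend, keeping them open.

move_arm:
  targets:
    - {"dx":0,"dy":0,"dz":0.02,"rx":0,"ry":0,"rz":0,"grip":0.5}
    - {"dx":0,"dy":0,"dz":0.04,"rx":0,"ry":0,"rz":0,"grip":0.5}
    - {"dx":0,"dy":0,"dz":0.054,"rx":0,"ry":0,"rz":0,"grip":0.6}
    - {"dx":0,"dy":0,"dz":0.054,"rx":0,"ry":0,"rz":0,"grip":0.65}
    - {"dx":0,"dy":0,"dz":0.054,"rx":0,"ry":0,"rz":0,"grip":0.68}
    - {"dx":0,"dy":0,"dz":0.054,"rx":0,"ry":0,"rz":0,"grip":0.68}

```text
time_s: 2.6
position: [541.4, 241.7, 61.3]
tool_rot: [179.9, -0.1, 91.4]
ft_force: [0.5, -0.5, 0.1]
opening: 27.9
grasp_force: 0.0
```

```bash
python3 - <<'E'
from h import *
apply((0,0,.054));st();s=bot.get_image('side');st();crop(s,275,160,60,70,8,'s4.png')
E
```

```text
2.6 [541.4 241.7  61.3] [ 1.7986e+02 -5.0000e-02  9.1380e+01] F [ 0.5 -0.5  0.1] op 27.9 g 0.0 cmd [540.2 241.3  59.7]
2.65 [541.3 241.7  61.2] [ 1.7986e+02 -5.0000e-02  9.1380e+01] F [ 0.4 -0.2  1. ] op 28.1 g 0.0 cmd [540.2 241.3  59.7]
```

View pics/s4.png

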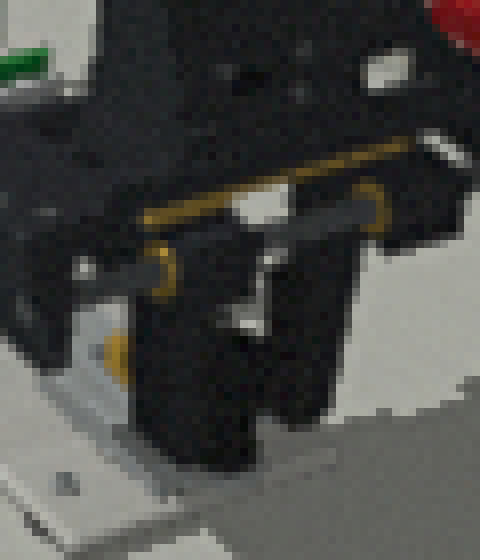

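The knob is between the fingers, with light showing on its right side at (265,310) crop px. I'll close in small steps and feel for contact.

move_arm:
  targets:
    - {"dx":0,"dy":0,"dz":0,"rx":0,"ry":0,"rz":0,"grip":0.7}
    - {"dx":0,"dy":0,"dz":0,"rx":0,"ry":0,"rz":0,"grip":0.72}
    - {"dx":0,"dy":0,"dz":0,"rx":0,"ry":0,"rz":0,"grip":0.73}

```text
time_s: 2.95
position: [540.4, 241.3, 60.0]
tool_rot: [180.0, -0.0, 91.4]
ft_force: [-0.1, -0.1, 0.2]
opening: 23.7
grasp_force: 0.0
```

move_arm:
  targets:
    - {"dx":0,"dy":0,"dz":0,"rx":0,"ry":0,"rz":0,"grip":0.745}
    - {"dx":0,"dy":0,"dz":0,"rx":0,"ry":0,"rz":0,"grip":0.745}

```text
time_s: 3.15
position: [540.2, 241.2, 59.7]
tool_rot: [-180.0, 0.0, 91.4]
ft_force: [-0.1, 1.1, 0.0]
opening: 22.1
grasp_force: 0.0
```

move_arm:
  targets:
    - {"dx":0,"dy":0,"dz":0,"rx":0,"ry":0,"rz":0,"grip":0.76}
    - {"dx":0,"dy":0,"dz":0,"rx":0,"ry":0,"rz":0,"grip":0.76}

```text
time_s: 3.35
position: [540.2, 241.2, 59.7]
tool_rot: [-180.0, 0.0, 91.4]
ft_force: [-0.2, -0.5, 0.4]
opening: 21.1
grasp_force: 0.0
```

move_arm:
  targets:
    - {"dx":0,"dy":0,"dz":0,"rx":0,"ry":0,"rz":0,"grip":0.77}
    - {"dx":0,"dy":0,"dz":0,"rx":0,"ry":0,"rz":0,"grip":0.77}

```text
time_s: 3.55
position: [540.2, 241.3, 59.7]
tool_rot: [-180.0, 0.0, 91.4]
ft_force: [-0.6, 1.1, 0.2]
opening: 20.7
grasp_force: 0.0
```

move_arm:
  targets:
    - {"dx":0,"dy":0,"dz":0,"rx":0,"ry":0,"rz":0,"grip":0.78}
    - {"dx":0,"dy":0,"dz":0,"rx":0,"ry":0,"rz":0,"grip":0.78}

```text
time_s: 3.75
position: [540.3, 241.3, 59.7]
tool_rot: [180.0, 0.0, 91.4]
ft_force: [0.4, 0.6, 0.7]
opening: 19.3
grasp_force: 0.0
```

move_arm:
  targets:
    - {"dx":0,"dy":0,"dz":0,"rx":0,"ry":0,"rz":0,"grip":0.79}
    - {"dx":0,"dy":0,"dz":0,"rx":0,"ry":0,"rz":0,"grip":0.79}

```text
time_s: 3.95
position: [540.2, 241.3, 59.7]
tool_rot: [-180.0, 0.0, 91.4]
ft_force: [0.3, -0.1, 0.4]
opening: 18.5
grasp_force: 0.0
```

move_arm:
  targets:
    - {"dx":0,"dy":0,"dz":0,"rx":0,"ry":0,"rz":0,"grip":0.8}
    - {"dx":0,"dy":0,"dz":0,"rx":0,"ry":0,"rz":0,"grip":0.8}

```text
time_s: 4.15
position: [540.2, 241.2, 59.7]
tool_rot: [-180.0, -0.0, 91.4]
ft_force: [0.5, -1.1, 0.4]
opening: 17.8
grasp_force: 0.0
```

move_arm:
  targets:
    - {"dx":0,"dy":0,"dz":0,"rx":0,"ry":0,"rz":0,"grip":0.81}
    - {"dx":0,"dy":0,"dz":0,"rx":0,"ry":0,"rz":0,"grip":0.83}
    - {"dx":0,"dy":0,"dz":0,"rx":0,"ry":0,"rz":0,"grip":0.9}
    - {"dx":0,"dy":0,"dz":0,"rx":0,"ry":0,"rz":0,"grip":0.9}

```text
time_s: 4.55
position: [540.2, 241.2, 59.7]
tool_rot: [-180.0, 0.0, 91.4]
ft_force: [-0.0, -0.3, -0.5]
opening: 15.9
grasp_force: 30.0
```

```bash
cat >> h.py <<'E'
# tray frame; stay model: pivot from guide g; hinge (14,118)
TY=91.4
def tray(O):
    a=np.radians(TY);M=np.array([[np.cos(a),-np.sin(a)],[np.sin(a),np.cos(a)]]);return lambda q:np.array(O)+M@np.array(q)
def piv(g): c,s=np.cos(g),np.sin(g);return np.array([14-10*c-170*s,118+10*s-170*c])
# tool pose for stay: guide g, stay direction angle b (tray, rad, 0 = -x, + towards -y... yaw), lift l
KZ0=59.7  # TCP z when flat at grasp
def stay(g,b,l,O,off=(0,0)):
    # frame at pivot axis (height 26): x back along stay (towards +tray x when b=0)
    S=np.eye(4);S[:3,:3]=(R.from_euler('z',TY+np.degrees(b),degrees=True)*R.from_euler('y',l)).as_matrix()
    S[:2,3]=tray(O)(piv(g));S[2,3]=26
    return S
E
python3 - <<'E'
from h import *
st()
# origin from tool-held knob: knob axis = TCP xy at pivot + 176 along -x
O=np.zeros(2);f=tray(O);O=load()[:2,3]-f((-172,-52));print('origin',O)
S0=stay(0,0,0,O);G=np.linalg.inv(S0)@load()
np.save('G.npy',G);np.save('O.npy',O)
for l in(.05,.1,.15,.2,.25):print(l,end=' ');rel(stay(0,0,l,O)@G)
E
```

```text
4.55 [540.2 241.2  59.7] [-180.      0.     91.38] F [-0.  -0.3 -0.5] op 15.9 g 30.0 cmd [540.2 241.3  59.7]
origin [484.04900731 411.93139266]
0.05 d [ 0.0019 -0.     -0.0088] r [-0.   -0.05 -0.  ]
0.1 d [ 0.0042 -0.     -0.0174] r [-0.  -0.1 -0. ]
0.15 d [ 0.007  -0.     -0.0259] r [-1.0e-04 -1.5e-01 -0.0e+00]
0.2 d [ 0.0102 -0.     -0.0343] r [-1.e-04 -2.e-01 -0.e+00]
0.25 d [ 0.0138 -0.     -0.0425] r [-1.0e-04 -2.5e-01 -0.0e+00]
```

move_arm:
  targets:
    - {"dx":0.0019,"dy":0,"dz":-0.0088,"rx":0,"ry":-0.05,"rz":0,"grip":0.9}
    - {"dx":0.0042,"dy":0,"dz":-0.0174,"rx":0,"ry":-0.1,"rz":0,"grip":0.9}
    - {"dx":0.007,"dy":0,"dz":-0.0259,"rx":0,"ry":-0.15,"rz":0,"grip":0.9}
    - {"dx":0.0102,"dy":0,"dz":-0.0343,"rx":0,"ry":-0.2,"rz":0,"grip":0.9}
    - {"dx":0.0102,"dy":0,"dz":-0.0343,"rx":0,"ry":-0.2,"rz":0,"grip":0.9}
    - {"dx":0.0102,"dy":0,"dz":-0.0343,"rx":0,"ry":-0.2,"rz":0,"grip":0.9}

```text
time_s: 5.15
position: [539.8, 251.3, 93.6]
tool_rot: [-180.0, 11.4, 91.4]
ft_force: [0.1, -2.6, -0.7]
opening: 15.8
grasp_force: 30.0
```

```bash
python3 - <<'E'
from h import *
from scipy.optimize import brentq
apply((.0102,0,-.0343),(0,-.2,0));st()
O=np.load('O.npy');G=np.load('G.npy')
def gb(px):
    pin=np.array([px,-52.]);g=brentq(lambda g:np.linalg.norm(piv(g)-pin)-76,0,.7)
    v=pin-piv(g);return g,np.arctan2(-v[1],-v[0])
for px in(-115,-117,-118,-119,-121):
    print(px,np.round(gb(px),3))
gt,bt=gb(-117.5)
for k in(.25,.5,.75,1):
    rel(stay(gt*k,bt*k,.2,O)@G)
E
```

```text
5.15 [539.8 251.3  93.6] [-179.97   11.43   91.41] F [ 0.1 -2.6 -0.7] op 15.8 g 30.0 cmd [540.  251.5  94. ]
-115 [0.261 0.11 ]
-117 [0.273 0.119]
-118 [0.28  0.124]
-119 [0.286 0.129]
-121 [0.3   0.139]
d [-0.0114  0.0039  0.0023] r [-0.0061  0.     -0.0297]
d [-0.0226  0.0071  0.0046] r [-0.0121  0.     -0.0594]
d [-0.0334  0.0094  0.0068] r [-0.0182  0.     -0.0892]
d [-0.0439  0.0109  0.0089] r [-0.0242  0.     -0.1189]
```

move_arm:
  targets:
    - {"dx":-0.0057,"dy":0.002,"dz":0.0012,"rx":-0.003,"ry":0,"rz":-0.0149,"grip":0.9}
    - {"dx":-0.0114,"dy":0.0039,"dz":0.0023,"rx":-0.006,"ry":0,"rz":-0.0297,"grip":0.9}
    - {"dx":-0.017,"dy":0.0056,"dz":0.0035,"rx":-0.009,"ry":0,"rz":-0.0445,"grip":0.9}
    - {"dx":-0.0226,"dy":0.0071,"dz":0.0046,"rx":-0.012,"ry":0,"rz":-0.0594,"grip":0.9}
    - {"dx":-0.028,"dy":0.0084,"dz":0.0057,"rx":-0.015,"ry":0,"rz":-0.0743,"grip":0.9}
    - {"dx":-0.0334,"dy":0.0094,"dz":0.0068,"rx":-0.018,"ry":0,"rz":-0.0892,"grip":0.9}
    - {"dx":-0.0387,"dy":0.0102,"dz":0.0079,"rx":-0.021,"ry":0,"rz":-0.104,"grip":0.9}
    - {"dx":-0.0439,"dy":0.0109,"dz":0.0089,"rx":-0.024,"ry":0,"rz":-0.119,"grip":0.9}
    - {"dx":-0.0439,"dy":0.0109,"dz":0.0089,"rx":-0.024,"ry":0,"rz":-0.119,"grip":0.9}
    - {"dx":-0.0439,"dy":0.0109,"dz":0.0089,"rx":-0.024,"ry":0,"rz":-0.119,"grip":0.9}

```text
time_s: 6.15
position: [552.0, 206.2, 94.1]
tool_rot: [-180.0, 11.5, 98.3]
ft_force: [0.6, -1.7, -0.5]
opening: 15.9
grasp_force: 30.0
```

```bash
python3 - <<'E'
from h import *
apply((-.0439,.0109,.0089),(-.024,0,-.119));st()
t=bot.get_image('top');s=bot.get_image('side')
a=cv2.resize(np.ascontiguousarray(t['color'][130:190,190:290,::-1]),None,fx=5,fy=5,interpolation=cv2.INTER_CUBIC)
b=cv2.resize(np.ascontiguousarray(s['color'][170:230,240:340,::-1]),None,fx=5,fy=5,interpolation=cv2.INTER_CUBIC)
cv2.imwrite('pics/b5.png',np.vstack([a,b])[:600])
E
```

```text
6.15 [552.  206.2  94.1] [-179.97   11.52   98.33] F [ 0.6 -1.7 -0.5] op 15.9 g 30.0 cmd [552.  206.9  94. ]
```

View pics/b5.png

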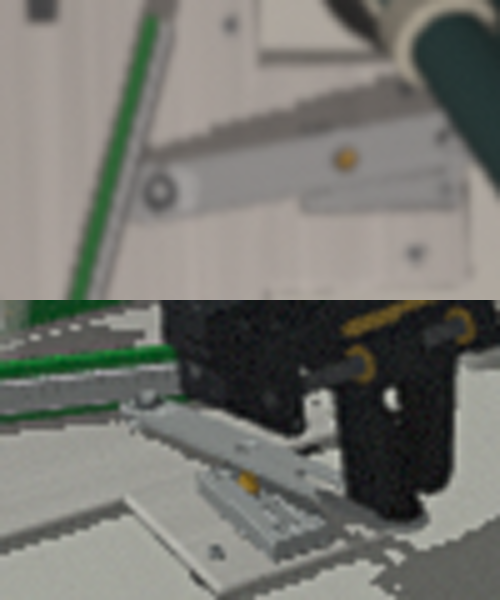

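The top half shows the brass pin through the wide hole, at about (259.2,161.8) in full-image px, matching the pin's earlier position. The side half shows the stay tilted just above the pin. Next I'll lower it step by step and feel for contact.

```bash
python3 - <<'E'
from h import *
O=np.load('O.npy');G=np.load('G.npy')
t=bot.get_image('top')
hsv=cv2.cvtColor(np.ascontiguousarray(t['color'][152:172,250:270]),cv2.COLOR_RGB2HSV)
m=cv2.inRange(hsv,(12,110,60),(35,255,255));M=cv2.moments(m,True);print('brass',M['m10']/M['m00']+250,M['m01']/M['m00']+152,M['m00'])
S=stay(.276,.1213,.2,O);h=(S@np.array([-76,0,-2,1]))[:3];print('hole model',h,proj(t,h))
for l in(.18,.165,.155,.145,.135,.125,.1,.075,.05,.025,0): print(l,end=' ');rel(stay(.276,.1213,l,O)@G)
E
```

```text
brass 258.5 161.5 4.0
hole model [538.7764177  296.95390486  39.13873598] [258.24976669 160.69176744]
0.18 d [-0.0006  0.      0.0035] r [-0.0002  0.02    0.0001]
0.165 d [-0.001   0.      0.0062] r [-0.0002  0.035   0.0001]
0.155 d [-0.0013  0.      0.0079] r [-0.0002  0.045   0.0001]
0.145 d [-0.0015  0.      0.0097] r [-0.0002  0.055   0.0001]
0.135 d [-0.0017  0.      0.0115] r [-0.0002  0.065   0.0001]
0.125 d [-0.002   0.      0.0133] r [-0.0002  0.075   0.0001]
0.1 d [-0.0024  0.      0.0177] r [-0.0001  0.1     0.0001]
0.075 d [-0.0028  0.      0.0222] r [-1.00e-04  1.25e-01  1.00e-04]
0.05 d [-0.003   0.      0.0267] r [-1.0e-04  1.5e-01  1.0e-04]
0.025 d [-0.0031  0.      0.0311] r [-1.00e-04  1.75e-01  1.00e-04]
0 d [-0.0031  0.      0.0356] r [-1.e-04  2.e-01  1.e-04]
```

move_arm:
  targets:
    - {"dx":-0.0006,"dy":0,"dz":0.0035,"rx":0,"ry":0.02,"rz":0,"grip":0.9}
    - {"dx":-0.001,"dy":0,"dz":0.0062,"rx":0,"ry":0.035,"rz":0,"grip":0.9}
    - {"dx":-0.001,"dy":0,"dz":0.0062,"rx":0,"ry":0.035,"rz":0,"grip":0.9}

```text
time_s: 6.6
position: [551.9, 204.6, 87.5]
tool_rot: [-180.0, 9.4, 98.3]
ft_force: [-0.7, 1.2, -1.6]
opening: 16.3
grasp_force: 30.0
```

move_arm:
  targets:
    - {"dx":-0.0003,"dy":0,"dz":0.0017,"rx":0,"ry":0.01,"rz":0,"grip":0.9}
    - {"dx":-0.0003,"dy":0,"dz":0.0017,"rx":0,"ry":0.01,"rz":0,"grip":0.9}

```text
time_s: 6.8
position: [552.2, 204.1, 86.2]
tool_rot: [-180.0, 8.8, 98.3]
ft_force: [-0.7, 1.0, -1.4]
opening: 15.9
grasp_force: 30.0
```

move_arm:
  targets:
    - {"dx":-0.0003,"dy":0,"dz":0.0017,"rx":0,"ry":0.01,"rz":0,"grip":0.9}
    - {"dx":-0.0003,"dy":0,"dz":0.0017,"rx":0,"ry":0.01,"rz":0,"grip":0.9}

```text
time_s: 7.0
position: [552.5, 203.6, 84.9]
tool_rot: [180.0, 8.3, 98.3]
ft_force: [-0.5, 1.0, -0.4]
opening: 16.0
grasp_force: 30.0
```

move_arm:
  targets:
    - {"dx":-0.0003,"dy":0,"dz":0.0018,"rx":0,"ry":0.01,"rz":0,"grip":0.9}
    - {"dx":-0.0003,"dy":0,"dz":0.0018,"rx":0,"ry":0.01,"rz":0,"grip":0.9}

```text
time_s: 7.2
position: [552.6, 202.7, 83.0]
tool_rot: [-180.0, 7.7, 98.3]
ft_force: [0.4, -1.1, -0.1]
opening: 16.0
grasp_force: 30.0
```

move_arm:
  targets:
    - {"dx":-0.0003,"dy":0,"dz":0.0018,"rx":0,"ry":0.01,"rz":0,"grip":0.9}
    - {"dx":-0.0003,"dy":0,"dz":0.0018,"rx":0,"ry":0.01,"rz":0,"grip":0.9}

```text
time_s: 7.4
position: [552.6, 201.9, 81.1]
tool_rot: [-180.0, 7.2, 98.3]
ft_force: [0.2, -2.4, -1.9]
opening: 15.8
grasp_force: 30.0
```

move_arm:
  targets:
    - {"dx":-0.0003,"dy":0,"dz":0.0018,"rx":0,"ry":0.01,"rz":0,"grip":0.9}
    - {"dx":-0.0003,"dy":0,"dz":0.0018,"rx":0,"ry":0.01,"rz":0,"grip":0.9}

```text
time_s: 7.6
position: [552.7, 201.4, 79.4]
tool_rot: [-180.0, 6.6, 98.3]
ft_force: [1.1, -3.4, -1.2]
opening: 16.0
grasp_force: 30.0
```

move_arm:
  targets:
    - {"dx":-0.0003,"dy":0,"dz":0.0018,"rx":0,"ry":0.01,"rz":0,"grip":0.9}
    - {"dx":-0.0003,"dy":0,"dz":0.0018,"rx":0,"ry":0.01,"rz":0,"grip":0.9}

```text
time_s: 7.8
position: [552.8, 201.0, 77.7]
tool_rot: [-180.0, 6.0, 98.3]
ft_force: [1.5, -3.8, -0.2]
opening: 16.1
grasp_force: 30.0
```

move_arm:
  targets:
    - {"dx":-0.0005,"dy":0.0003,"dz":0,"rx":0,"ry":0,"rz":0,"grip":0.9}
    - {"dx":-0.001,"dy":0.0003,"dz":0.0018,"rx":0,"ry":0.01,"rz":0,"grip":0.9}
    - {"dx":-0.001,"dy":0.0003,"dz":0.0018,"rx":0,"ry":0.01,"rz":0,"grip":0.9}

```text
time_s: 8.1
position: [553.1, 200.5, 75.9]
tool_rot: [-180.0, 5.4, 98.3]
ft_force: [1.8, -2.7, -0.5]
opening: 16.2
grasp_force: 30.0
```

move_arm:
  targets:
    - {"dx":-0.0003,"dy":0,"dz":0.0018,"rx":0,"ry":0.01,"rz":0,"grip":0.9}
    - {"dx":-0.0006,"dy":0,"dz":0.0035,"rx":0,"ry":0.02,"rz":0,"grip":0.9}
    - {"dx":-0.0006,"dy":0,"dz":0.0035,"rx":0,"ry":0.02,"rz":0,"grip":0.9}

```text
time_s: 8.4
position: [553.1, 199.5, 72.4]
tool_rot: [-180.0, 4.2, 98.3]
ft_force: [0.0, -2.1, -1.6]
opening: 16.4
grasp_force: 30.0
```

move_arm:
  targets:
    - {"dx":-0.0003,"dy":0,"dz":0.0018,"rx":0,"ry":0.01,"rz":0,"grip":0.9}
    - {"dx":-0.0006,"dy":0,"dz":0.0035,"rx":0,"ry":0.02,"rz":0,"grip":0.9}
    - {"dx":-0.0006,"dy":0,"dz":0.0035,"rx":0,"ry":0.02,"rz":0,"grip":0.9}

```text
time_s: 8.7
position: [553.3, 198.7, 69.0]
tool_rot: [-180.0, 3.1, 98.3]
ft_force: [0.1, -1.6, -1.1]
opening: 16.2
grasp_force: 30.0
```

move_arm:
  targets:
    - {"dx":-0.0003,"dy":0,"dz":0.0018,"rx":0,"ry":0.01,"rz":0,"grip":0.9}
    - {"dx":-0.0006,"dy":0,"dz":0.0035,"rx":0,"ry":0.02,"rz":0,"grip":0.9}
    - {"dx":-0.0006,"dy":0,"dz":0.0035,"rx":0,"ry":0.02,"rz":0,"grip":0.9}

```text
time_s: 9.0
position: [553.4, 197.8, 65.5]
tool_rot: [-180.0, 2.0, 98.3]
ft_force: [-0.2, 0.8, -0.5]
opening: 16.1
grasp_force: 30.0
```

move_arm:
  targets:
    - {"dx":-0.0003,"dy":0,"dz":0.0018,"rx":0,"ry":0.01,"rz":0,"grip":0.9}
    - {"dx":-0.0006,"dy":0,"dz":0.0035,"rx":0,"ry":0.02,"rz":0,"grip":0.9}
    - {"dx":-0.0006,"dy":0,"dz":0.0035,"rx":0,"ry":0.02,"rz":0,"grip":0.9}

```text
time_s: 9.3
position: [553.5, 197.1, 62.0]
tool_rot: [-180.0, 0.8, 98.3]
ft_force: [-0.9, -0.3, -0.4]
opening: 15.9
grasp_force: 30.0
```

move_arm:
  targets:
    - {"dx":-0.0003,"dy":0,"dz":0.001,"rx":0,"ry":0.006,"rz":0,"grip":0.9}
    - {"dx":-0.0004,"dy":0,"dz":0.0018,"rx":0,"ry":0.01,"rz":0,"grip":0.9}
    - {"dx":-0.0004,"dy":0,"dz":0.0018,"rx":0,"ry":0.01,"rz":0,"grip":0.9}

```text
time_s: 9.6
position: [553.7, 196.8, 60.6]
tool_rot: [-180.0, 0.3, 98.3]
ft_force: [-0.9, -0.7, -1.3]
opening: 15.8
grasp_force: 30.0
```

move_arm:
  targets:
    - {"dx":-0.0001,"dy":0,"dz":0.0006,"rx":0,"ry":0.004,"rz":0,"grip":0.9}
    - {"dx":-0.0001,"dy":0,"dz":0.0006,"rx":0,"ry":0.004,"rz":0,"grip":0.9}
    - {"dx":-0.0001,"dy":0,"dz":0.0006,"rx":0,"ry":0.004,"rz":0,"grip":0.9}

```text
time_s: 9.9
position: [553.8, 196.7, 60.1]
tool_rot: [180.0, 0.0, 98.3]
ft_force: [-0.0, 0.0, -0.5]
opening: 16.1
grasp_force: 30.0
```

move_arm:
  targets:
    - {"dx":0,"dy":0,"dz":0.0003,"rx":0,"ry":0,"rz":0,"grip":0.9}
    - {"dx":0,"dy":0,"dz":0.0003,"rx":0,"ry":0,"rz":0,"grip":0.8}
    - {"dx":0,"dy":0,"dz":0.0003,"rx":0,"ry":0,"rz":0,"grip":0.7}
    - {"dx":0,"dy":0,"dz":0.0003,"rx":0,"ry":0,"rz":0,"grip":0.5}
    - {"dx":0,"dy":0,"dz":0.0003,"rx":0,"ry":0,"rz":0,"grip":0.5}
    - {"dx":0,"dy":0,"dz":0.0003,"rx":0,"ry":0,"rz":0,"grip":0.5}

```text
time_s: 10.5
position: [553.8, 196.6, 59.7]
tool_rot: [-180.0, 0.1, 98.3]
ft_force: [0.1, -0.0, 0.3]
opening: 43.7
grasp_force: 0.0
```

move_arm:
  targets:
    - {"dx":0,"dy":0,"dz":-0.02,"rx":0,"ry":0,"rz":0,"grip":0.5}
    - {"dx":0,"dy":0,"dz":-0.05,"rx":0,"ry":0,"rz":0,"grip":0.5}
    - {"dx":0,"dy":0,"dz":-0.1,"rx":0,"ry":0,"rz":0,"grip":0.5}
    - {"dx":-0.04,"dy":0,"dz":-0.14,"rx":0,"ry":0,"rz":0,"grip":0.5}
    - {"dx":-0.08,"dy":0,"dz":-0.18,"rx":0,"ry":0,"rz":0,"grip":0.5}
    - {"dx":-0.12,"dy":0,"dz":-0.2,"rx":0,"ry":0,"rz":0,"grip":0.5}
    - {"dx":-0.12,"dy":0,"dz":-0.2,"rx":0,"ry":0,"rz":0,"grip":0.5}
    - {"dx":-0.12,"dy":0,"dz":-0.2,"rx":0,"ry":0,"rz":0,"grip":0.5}

```text
time_s: 11.3
position: [571.9, 77.0, 261.1]
tool_rot: [179.9, 0.0, 98.2]
ft_force: [-0.3, 0.7, 0.3]
opening: 44.1
grasp_force: 0.0
```

```bash
python3 - <<'E'
from h import *
t=bot.get_image('top');s=bot.get_image('side')
a=cv2.resize(np.ascontiguousarray(t['color'][125:195,165:315,::-1]),None,fx=4,fy=4,interpolation=cv2.INTER_CUBIC)
b=cv2.resize(np.ascontiguousarray(s['color'][155:230,180:330,::-1]),None,fx=4,fy=4,interpolation=cv2.INTER_CUBIC)
cv2.imwrite('pics/b6.png',np.vstack([a,b]))
E
```

```text
(no output)
```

View pics/b6.png

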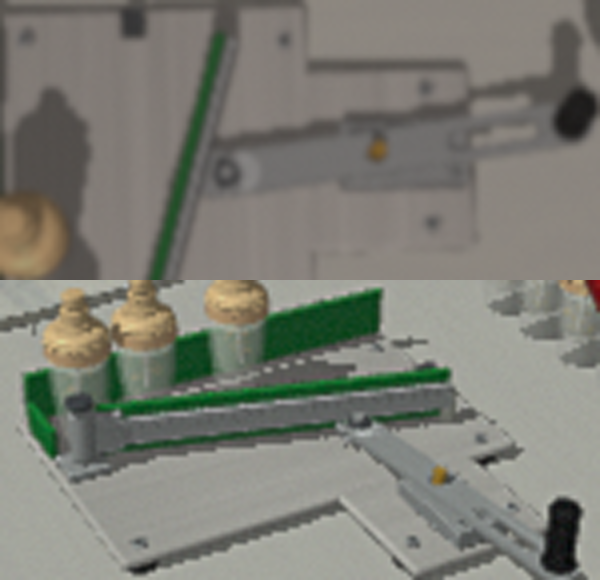

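The stay lies flat on its bracket with the brass pin through the round hole, at (377,150) and (438,476) crop px. The guide is open, the bottles are standing and the arm is clear, so I'm handing it in.

```bash
python3 -c "
from rig import bot
print(bot.sign_off())"
```

```text
the job is handed in; nothing more can be done
None
```

The guide is set wide: the stay lies flat on its bracket with its round hole over the pin, the knob is released, the bottles are still standing, and the job was handed in at about 11 s with wrist-force readings under about 5 N.

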